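# Set the lid press's depth stop to the red-lidded tub

### The arm

A 7-joint arm with a two-finger parallel gripper is mounted at the origin on a cart in front of the work surface, level with it; the furniture and walls round the work are solid. World frame = base frame: x ahead of the robot, y to its left, z up, the work surface at z = 0. Lengths are in m, angles in degrees, forces in N, time in s.
With the tool pointing down it reaches from about 0.425 to 0.875 m from the base axis. Payload 8.4 kg.
Tool frame: the origin (TCP) lies at the very end of the fingers, on their centre line; the grasp point (between the pads) lies 19 mm behind it; z points along the fingers, y is the line along which they close (so a half turn about z gives the same grasp; the last joint's range is limited). The gripper opens to 87 mm and grips with 3 to 60 N. Pads are 19 mm wide; open, the fingers measure 117 mm over their backs; the gripper's body (75 mm by 190 mm) begins 51 mm behind the grasp point.
Start: joints at [-72.261, 19.091, 2.286, 83.961, -0.768, 76.965, -3.352], TCP at [0.258, 0.596, 0.223] pointing down, gripper open.
Joint ranges: [-147.57, 147.57], [-21.85, 119.76], [-74.77, 79.35], [14.55, 137.4], [-85.83, 265.84], [4.83, 119.75], [-152.11, 152.11]. Speed limits (degrees/s): [127.2, 127.2, 159.86, 159.86, 180, 180, 180].

### API

Orientations are given as a 3x3 rotation matrix whose columns are the frame's x, y, z axes.
In Python, from cell import monitor, cams, ticket gives the robot as it stands.
- The arm moves only by the tool move_arm, never from a script. Its argument "steps" is a list that holds one entry, the list of rows, each a list of 7 numbers: the opening, from 0 (shut) to 1 (fully open), then the shift along the tool's x, y, z as a fraction of full scale, then the turn, a rotation vector about the tool's x, y, z as a fraction of full scale. A call has 1 to 8 rows; each row shifts and turns the commanded pose from where the row before left it, along the tool's axes as they then stand; what a row does not reach is not made up. Full scale, the value 1, is 2.5 cm for a shift and 0.12 rad for a turn. A row lasts 1/12 s, in which the tool goes at most 41.7 mm and 7.16 degrees, less where a joint would pass 70% of its speed; a pose out of reach is approached as far as the arm can. A call with a number of a shift or a turn outside -1 to 1 is refused whole. A call with a gripper value outside its range is refused whole. The fingers move at their own pace and stop on an object; "squeeze" is the grip in N (left out, the last holds). Time passes only in rows, so rows that do not move let the fingers close. It gives the time, the measured TCP pose, the force, the opening and the grip force at its end, in the units of the state.
- monitor.get_state(): the state, without advancing time (a new reading comes with each control period).
- cams.grab_frame(name): name is "side" or "top"; returns a dict with "image" (480x640x3 uint8, blue, green, red), "camera_matrix" (3x3 intrinsics, pixels), "k1" (the pictures are not rectified: a ray, as slopes to the right and down, at radius r is drawn at 1 + k1 r^2 times it, then the intrinsics apply), "position" and "attitude" of the camera in the world. Camera axes: x right, y down, z forward; pixel columns grow to the right and rows downward; lengths in m; the calibration is good to about 2 mm. A picture is of the moment at which its call begins. There is no depth.
- ticket.finish_job(): hands the job in; it is judged then, once.
The state is a dict: "time": time; "joint_pos": joint angles; "qd": joint speeds; "effort": joint torques, N m; "ee_pos": TCP position; "tcp_rot": TCP orientation; "ft_force": force on the tool from outside, world axes, zero at the start; "ft_torque": the same for the moment, N m; "opening": opening from 0.0 (shut) to 1.0 (fully open); "finger_force": force on a finger pad.
Only numpy, scipy, OpenCV 4.12 (cv2) and the standard library are available. Lean on these libraries where they do the work, as an engineer would, in place of code of your own. Each camera call takes 0.05 s, during which the arm holds its last target. There are 200 camera calls.

### The job

Set up the lid press for the red-lidded tubs: slide its white carriage fully to one end so that the tub with the red lid stands under the depth stop, lower the stop gently until its foot just touches that lid, then lock it there by swinging the red-knobbed clamp lever all the way to the right. Keep both tubs standing in their nests, do not crush the lid, and leave the card pack beside the press where it is.

Things in the scene. Friction and masses are not known exactly. Their poses are not given: they have to be found in the camera images.
- lid_press: Small bench press fixed to the counter: grey base 150 x 270 x 10 mm (long side along its y), round column at the back, blue head 128 to 162 mm above the origin. Origin: on the base's underside, straight below the depth stop's axis. z up, x to the back (towards the column), y to the left. Its place and yaw differ each time.
- carriage (a joint): White carriage (80 x 160 mm) sliding along the press's y; m, 0 = middle, +0.04 fully left (+y), -0.04 fully right, hard stops at both. Two nests of four short pins hold the tubs, 40 mm left and right of its middle at press x = 0: fully right puts the left nest exactly under the depth stop, fully left the right nest. Friction about 1.5 N; stays where left; starts in the middle.
- carriage_post (a point): Top centre of the upright post (steel, black tip, 16 mm across, standing free for 36 mm below this point) at the front of the carriage, 78 mm in front of the tubs' row. Pinch it from above or push it sideways. It moves with the carriage.
- stop_rod (a joint): Depth stop: vertical steel rod through the head; value in m, 0 fully up, growing as it is lowered, at most 0.065. It must be pushed with about 2 to 3 N and stays by friction where it is left.
- stop_foot (a point): Centre of the underside of the stop's round rubber foot (26 mm across), 112 mm above the press's origin when fully up. The foot is cushioned: it gives up to 5 mm towards the rod, 2 N per mm, and then is hard; pressing over 30 N crushes the lid.
- stop_cap (a point): Centre of the top face of the stop's black round cap (26 mm across, 14 mm high), 128 mm above the foot's underside while the foot is not pressed. Push down here to lower the stop.
- clamp (a joint): Clamp lever of the stop, turning about a vertical axis; rad, 0 = open (lever points to the back, the press's +x), 1.57 = locked (points to the right, the press's -y, at its hard stop); clockwise from above locks. Starts near open. Friction 0.08 N m (about 1.5 N at the knob); stays where left. Locking does not move the stop.
- clamp_knob (a point): Top centre of the lever's upright red knob (15 mm across, standing free for 23 mm below this point), 55 mm from the pivot, 198 mm above the press's origin.
- clamp_pivot (a point): Point on the lever's axis, on top of its hub, 45 mm to the right of the stop's axis, 176 mm above the press's origin.
- tub_red: White plastic tub with a red lid, 57 mm across at the lid, 40 mm high; loose in one of the two nests of the carriage (left or right at random). Origin: centre of its underside; z up.
- tub_red_lid (a point): Centre of the red lid's top face, 40 mm above the tub's underside.
- tub_green: White plastic tub with a green lid, 57 mm across, 54 mm high; loose in the other nest. Origin: centre of its underside.
- card_pack: Bystander: dark grey card pack, 40 x 58 x 14 mm, loose on the counter to the left of the press. Origin: centre of its underside.

How it is judged (in metres and radians):
On the way, in this order (a step that is already met when the one before it is completed fails the run):
1. the carriage is at the end that brings the red-lidded tub under the stop (horizontal distance between tub_red_lid and stop_foot below 0.007 m), for 0.2 s.
2. with the clamp still open, the stop's foot has been lowered onto the red lid (horizontal distance between tub_red_lid and stop_foot below 0.007 m and z of stop_foot in the frame of tub_red_lid between -0.003 and 0.0015 m and contact force between stop_rod and tub_red above 0.2 N and value of joint clamp below 0.7 rad), for 0.1 s.
3. the clamp lever is swung to locked (value of joint clamp above 1.4 rad), for 0.2 s.
At the end, for the whole second after the job is handed in: The red-lidded tub stands centred under the stop (within 7 mm), the foot rests at its lid (at most 1.5 mm of gap, not pressed in more than 3 mm), the clamp lever is locked (over 1.4 rad), and both tubs are at rest, upright (within 0.1 rad) and in their nests (70 to 90 mm apart) (horizontal distance between tub_red_lid and stop_foot below 0.007 m and z of stop_foot in the frame of tub_red_lid between -0.003 and 0.0015 m and value of joint clamp above 1.4 rad and horizontal distance between tub_red and tub_green between 0.07 and 0.09 m and angle between each of tub_red, tub_green's own z axis and vertical below 0.1 rad and linear speed of each of tub_red, tub_green below 0.01 m/s); the robot touches nothing.
It fails at once if the red-lidded tub is pressed hard with the stop (over 30 N) (contact force between stop_rod and tub_red above 30 N).
It fails at once if the stop is pressed onto the green-lidded tub (contact force between stop_rod and tub_green above 5 N).
It fails at once if a tub is tipped over (angle between any of tub_red, tub_green's own z axis and vertical above 0.5 rad).
It fails at once if the card pack is pushed away (over 30 mm) (distance of card_pack from where it was at the start of the episode above 0.03 m).
It also fails if it takes over 54 s, if anything falls off the work surface, if the arm or the gripper's body presses on something with over 40 N, if the wrist force passes 120 N, or if a joint passes its speed limit or range.

## Working session

There is one attempt and no reset: what is moved stays moved. The work goes in short steps, Python scripts to look and compute and a tool call to move; the robot and the scene stay as the last step left them, time stands still between calls to the robot, and variables do not carry over. Pictures are saved under pics/ and viewed, at most 10 in all, crops included, and the job is handed in when it is done.

Besides the shell and the picture viewer there is one more tool, called after "Emit:" as name(argument=value, ...) on one line, values as JSON. move_arm: Moves the arm, as the interface text tells. Its arguments: {"type":"object","properties":{"steps":{"type":"array","items":{"type":"array","items":{"type":"array","items":{"type":"number"}}}},"squeeze":{"type":"number"}},"required":["steps"]}

```bash
mkdir -p pics; cat > h.py <<'E'
import numpy as np, cv2
from cell import monitor, cams, ticket
def grab(n,save=None):
    f=cams.grab_frame(n)
    if save: cv2.imwrite('pics/'+save,f['image'])
    return f
def ray(f,u,v):
    K=np.array(f['camera_matrix']);d=np.array([(u-K[0,2])/K[0,0],(v-K[1,2])/K[1,1]])
    s=d.copy()
    for _ in range(20): s=d/(1+f['k1']*(s@s))
    R=np.array(f['attitude']); r=R@np.array([s[0],s[1],1.])
    return np.array(f['position']),r
def onz(f,u,v,z):
    p,r=ray(f,u,v); return p+r*(z-p[2])/r[2]
def proj(f,X):
    K=np.array(f['camera_matrix']);c=np.array(f['attitude']).T@(np.array(X)-f['position'])
    s=c[:2]/c[2]; s=s*(1+f['k1']*(s@s)); return K[:2,:2]@s+K[:2,2]
def tri(fs,uvs):
    A=0;b=0
    for f,(u,v) in zip(fs,uvs):
        p,r=ray(f,u,v); r=r/np.linalg.norm(r); M=np.eye(3)-np.outer(r,r); A=A+M;b=b+M@p
    return np.linalg.solve(A,b)
E
python3 - <<'E'
from h import *
for n in('top','side'):
    f=grab(n,n+'0.png'); print(n,f['position'],np.round(f['attitude'],3).tolist(),f['k1'],np.array(f['camera_matrix'])[0])
s=monitor.get_state(); print(s['ee_pos'],np.round(s['tcp_rot'],3).tolist(),s['time'])
E
```

```text
top [ 0.47551745 -0.10334045  1.15806659] [[-0.004, -0.996, 0.089], [-1.0, 0.003, -0.008], [0.008, -0.089, -0.996]] -0.05528296458555817 [551.06993162   0.         325.68092994]
side [0.47156348 0.66959138 0.74772938] [[-0.997, -0.049, 0.059], [-0.077, 0.587, -0.806], [0.005, -0.808, -0.589]] -0.10180153887114282 [622.44999656   0.         315.83414681]
[0.25826943 0.59605064 0.22175008] [[-0.918, 0.398, -0.0], [0.398, 0.918, -0.001], [-0.0, -0.001, -1.0]] 0.1
```

View pics/top0.png

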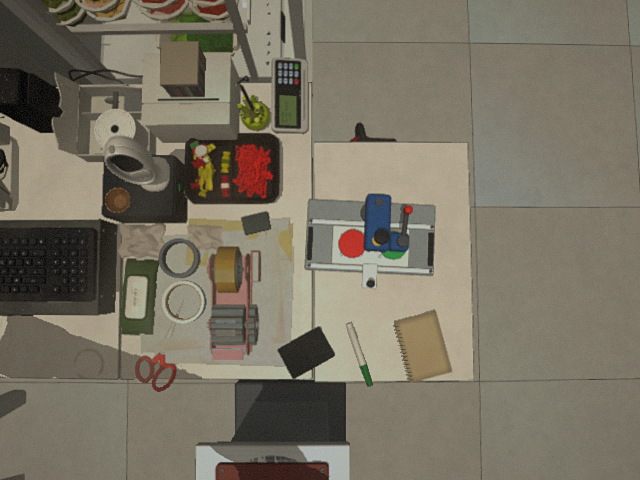

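View pics/side0.png

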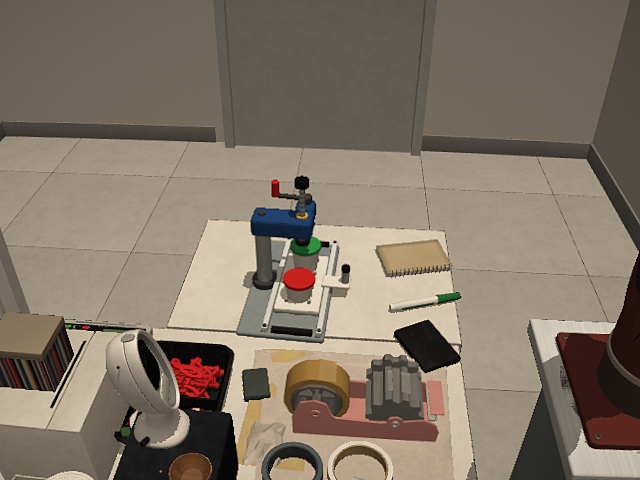

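```bash
python3 - <<'E'
import cv2,numpy as np
a=cv2.imread('pics/top0.png')[180:300,295:445];b=cv2.imread('pics/side0.png')[170:350,225:365]
cv2.imwrite('pics/crop0.png',np.vstack([cv2.resize(a,None,fx=5,fy=5,interpolation=2)]))
cv2.imwrite('pics/crop1.png',cv2.resize(b[:150],None,fx=4,fy=4,interpolation=2))
E
```

```text
(no output)
```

View pics/crop0.png

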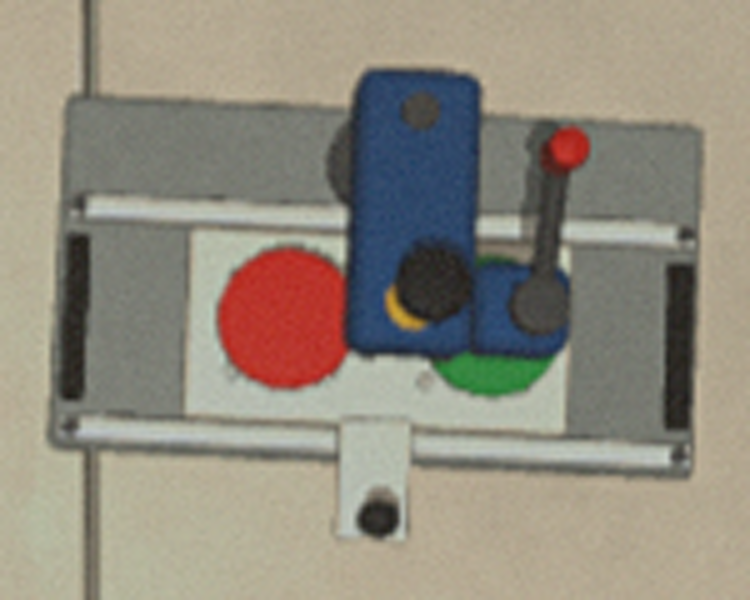

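View pics/crop1.png

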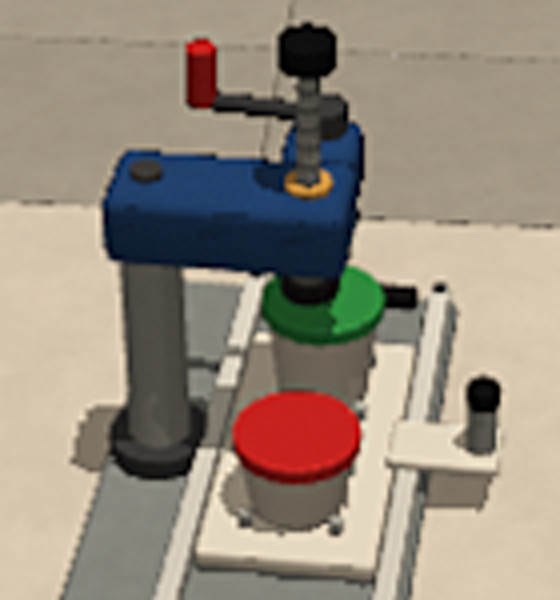

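```bash
python3 - <<'E'
from h import *
t=cams.grab_frame('top');s=cams.grab_frame('side')
c=np.array([[70,97],[700,128],[690,475],[50,445]])/5+[295,180]
P=np.array([onz(t,u,v,.01) for u,v in c]);print(P.round(4))
d=(P[0]-P[1])+(P[3]-P[2]);yaw=np.arctan2(-d[0],d[1]);print('yaw',np.degrees(yaw))
for n,a,b,z in(('cap',(382.2,236.2),(301.7,179.2),.24),('knob',(409,209.2),(275.5,181.5),.198),('post',(371,283),(346,265.7),None)):
    X=tri([t,s],[a,b]);print(n,X.round(4),[ (proj(f,X)-q).round(1) for f,q in((t,a),(s,b))], onz(t,*a,z).round(4) if z else '')
print('red',onz(t,352.2,243.4,.065))
cy,sy=np.cos(yaw),np.sin(yaw);R=np.array([[cy,-sy],[sy,cy]])
o=onz(t,382.2,236.2,.24)[:2];print('o',o)
for n,q in(('post',(-.078,0)),('red',(0,.04)),('pivot',(0,-.045)),('knob0',(.055,-.045)),('knobL',(0,-.1)),('postR',(-.078,-.04))):print(n,(o+R@q).round(4))
st=monitor.get_state();print(st['time'])
E
```

```text
[[ 0.6593 -0.0783  0.01  ]
 [ 0.6456 -0.3441  0.01  ]
 [ 0.4994 -0.3368  0.01  ]
 [ 0.513  -0.0698  0.01  ]]
yaw -2.9241877003552927
cap [ 0.56   -0.2066  0.2333] [array([0. , 0.3]), array([-0.3, -0. ])] [ 0.5599 -0.2059  0.24  ]
knob [ 0.6111 -0.2589  0.1957] [array([0. , 0.3]), array([-0.3, -0. ])] [ 0.6114 -0.2585  0.198 ]
post [ 0.4821 -0.2023  0.0622] [array([0. , 0.4]), array([-0.5, -0. ])] 
red [ 0.5617706 -0.1653868  0.065    ]
o [ 0.55990729 -0.20585451]
post [ 0.482  -0.2019]
red [ 0.5619 -0.1659]
pivot [ 0.5576 -0.2508]
knob0 [ 0.6125 -0.2536]
knobL [ 0.5548 -0.3057]
postR [ 0.48   -0.2418]
0.2
```

Emit:
move_arm(steps=[[[0,0,0,0,0,0,-1],[0,0,0,0,0,0,-1],[0,0,0,0,0,0,-0.98],[0,-1,-1,0,0,0,0],[0,-1,-1,0,0,0,0],[0,-1,-1,0,0,0,0],[0,-1,-1,0,0,0,0],[0,-1,-1,0,0,0,0]]])

```text
time: 0.87
ee_pos: [0.3777, 0.4637, 0.2225]
tcp_rot: [[-0.999, 0.051, -0.0], [0.051, 0.999, -0.0], [0.0, -0.0, -1.0]]
ft_force: [1.3, 0.9, -0.4]
opening: 0.479
finger_force: 0.0
```

Emit:
move_arm(steps=[[[0,-1,-1,0,0,0,0],[0,-1,-1,0,0,0,0],[0,-1,-1,0,0,0,0],[0,-1,-1,0,0,0,0],[0,0,-1,0,0,0,0],[0,0,-1,0,0,0,0],[0,0,-1,0,0,0,0],[0,0,-1,0,0,0,0]]])

```text
time: 1.53
ee_pos: [0.4663, 0.2589, 0.2223]
tcp_rot: [[-0.999, 0.052, -0.0], [0.052, 0.999, -0.0], [0.0, -0.0, -1.0]]
ft_force: [0.1, 0.8, -0.2]
opening: 0.011
finger_force: 0.0
```

Emit:
move_arm(steps=[[[0,0,-1,0,0,0,0],[0,0,-1,0,0,0,0],[0,0,-1,0,0,0,0],[0,0,-1,0,0,0,0],[0,0,-1,0,0,0,0],[0,0,-1,0,0,0,0],[0,0,-1,0,0,0,0],[0,0,-1,0,0,0,0]]])

```text
time: 2.2
ee_pos: [0.4559, 0.0593, 0.2225]
tcp_rot: [[-0.999, 0.051, -0.0], [0.051, 0.999, 0.0], [0.0, 0.0, -1.0]]
ft_force: [0.7, 0.3, -0.7]
opening: 0.006
finger_force: 0.0
```

Emit:
move_arm(steps=[[[0,-0.2,-1,0,0,0,0],[0,-0.2,-1,0,0,0,0],[0,-0.2,-1,0,0,0,0],[0,-0.2,-1,0,0,0,0],[0,-0.2,-1,0,0,0,0],[0,-0.2,-1,0,0,0,0],[0,-0.2,-0.8,0,0,0,0],[0,0,0,0,0,0,0]]])

```text
time: 2.87
ee_pos: [0.4824, -0.1155, 0.2228]
tcp_rot: [[-0.998, 0.057, 0.001], [0.057, 0.998, -0.001], [-0.001, -0.001, -1.0]]
ft_force: [0.9, -0.1, 0.2]
opening: 0.004
finger_force: 0.0
```

```bash
python3 - <<'E'
from h import *
print(monitor.get_state()['ee_pos'])
E
```

```text
[ 0.48237379 -0.1154909   0.22275546]
```

Emit:
move_arm(steps=[[[0,-0.1,-0.9,0,0,0,0],[0,0,-0.9,0,0,0,0],[0,0,0,1,0,0,0],[0,0,0,1,0,0,0],[0,0,0,1,0,0,0],[0,0,0,1,0,0,0],[0,0,0,1,0,0,0],[0,0,0,0,0,0,0]]])

```text
time: 3.53
ee_pos: [0.4797, -0.1548, 0.0935]
tcp_rot: [[-0.999, 0.051, -0.007], [0.051, 0.999, 0.001], [0.007, 0.0, -1.0]]
ft_force: [-1.3, 0.2, -0.4]
opening: 0.004
finger_force: 0.0
```

Emit:
move_arm(steps=[[[0,0,0,1,0,0,0],[0,0,0,1,0,0,0],[0,0,0,0.4,0,0,0],[0,0,0,0,0,0,0],[0,0,0,0,0,0,0]]])

```text
time: 3.95
ee_pos: [0.483, -0.1561, 0.0385]
tcp_rot: [[-0.999, 0.051, -0.0], [0.051, 0.999, -0.0], [0.0, -0.0, -1.0]]
ft_force: [-0.1, -0.3, 1.2]
opening: 0.005
finger_force: 0.0
```

Emit:
move_arm(steps=[[[0,0,-0.4,0,0,0,0],[0,0,-0.25,0,0,0,0],[0,0,-0.25,0,0,0,0],[0,0,-0.25,0,0,0,0],[0,0,-0.25,0,0,0,0],[0,0,-0.25,0,0,0,0],[0,0,-0.25,0,0,0,0],[0,0,-0.25,0,0,0,0]]])

```text
time: 4.62
ee_pos: [0.48, -0.2103, 0.0377]
tcp_rot: [[-0.999, 0.051, 0.0], [0.051, 0.999, 0.0], [-0.0, 0.0, -1.0]]
ft_force: [1.7, 1.8, 1.9]
opening: 0.003
finger_force: 1.0
```

Emit:
move_arm(steps=[[[0,0,-0.2,0,0,0,0],[0,0,-0.15,0,0,0,0],[0,0,0,0,0,0,0],[0,0,0,0,0,0,0]]])

```text
time: 4.95
ee_pos: [0.479, -0.2188, 0.0373]
tcp_rot: [[-0.999, 0.052, -0.001], [0.052, 0.999, -0.0], [0.001, -0.0, -1.0]]
ft_force: [-0.2, 1.0, -0.3]
opening: 0.001
finger_force: 0.0
```

Keep pushing in 2 mm steps until the force shows the end stop.

Emit:
move_arm(steps=[[[0,0,-0.08,0,0,0,0],[0,0,0,0,0,0,0]]])

```text
time: 5.12
ee_pos: [0.4791, -0.2205, 0.0374]
tcp_rot: [[-0.999, 0.051, -0.001], [0.051, 0.999, 0.0], [0.001, 0.0, -1.0]]
ft_force: [-0.2, 0.2, -0.9]
opening: 0.005
finger_force: 0.2
```

Emit:
move_arm(steps=[[[0,0,-0.08,0,0,0,0],[0,0,0,0,0,0,0]]])

```text
time: 5.28
ee_pos: [0.479, -0.2222, 0.0374]
tcp_rot: [[-0.999, 0.051, -0.001], [0.051, 0.999, 0.0], [0.001, 0.0, -1.0]]
ft_force: [-0.4, 1.7, -0.4]
opening: 0.004
finger_force: 0.9
```

```bash
python3 - <<'E'
from h import *
grab('top','t1.png')
i=cv2.imread('pics/t1.png')[180:300,295:445];cv2.imwrite('pics/t1c.png',cv2.resize(i,None,fx=4,fy=4,interpolation=2))
E
```

```text
(no output)
```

View pics/t1c.png

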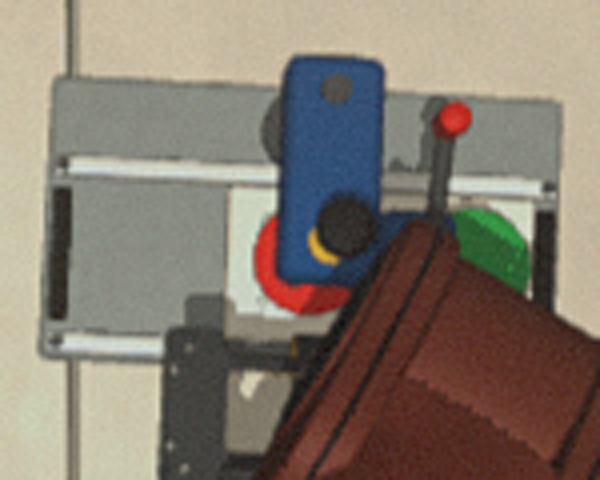

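Emit:
move_arm(steps=[[[0,0,-0.08,0,0,0,0],[0,0,0,0,0,0,0]]])

```text
time: 5.5
ee_pos: [0.479, -0.2226, 0.0372]
tcp_rot: [[-0.999, 0.05, -0.001], [0.05, 0.999, 0.003], [0.001, 0.003, -1.0]]
ft_force: [-1.3, 7.4, 0.8]
opening: 0.002
finger_force: 3.8
```

Emit:
move_arm(steps=[[[0,0,-0.08,0,0,0,0],[0,0,0,0,0,0,0]]])

```text
time: 5.67
ee_pos: [0.4789, -0.2228, 0.0372]
tcp_rot: [[-0.999, 0.049, -0.002], [0.049, 0.999, 0.005], [0.002, 0.005, -1.0]]
ft_force: [-1.9, 13.8, 4.0]
opening: 0.005
finger_force: 7.1
```

Emit:
move_arm(steps=[[[0,0,-0.08,0,0,0,0],[0,0,0,0,0,0,0]]])

```text
time: 5.83
ee_pos: [0.4789, -0.2231, 0.0371]
tcp_rot: [[-0.999, 0.048, -0.002], [0.048, 0.999, 0.007], [0.003, 0.007, -1.0]]
ft_force: [-2.7, 19.9, 6.7]
opening: 0.005
finger_force: 10.5
```

Emit:
move_arm(steps=[[[0,0.2,0.7,0,0,0,0],[0,0,0,-0.5,0,0,0],[0,0,0,-1,0,0,0],[0,0,0,-1,0,0,0],[0,0,0,-1,0,0,0],[0,0,0,-1,0,0,0],[0,0,0,-1,0,0,0],[0,0,0,-1,0,0,0]]])

```text
time: 6.5
ee_pos: [0.4747, -0.2116, 0.202]
tcp_rot: [[-0.999, 0.052, 0.001], [0.052, 0.999, -0.001], [-0.001, -0.001, -1.0]]
ft_force: [1.7, -0.4, -0.2]
opening: 0.008
finger_force: 0.0
```

Emit:
move_arm(steps=[[[0,0,0,-1,0,0,0],[0,0,0,-1,0,0,0],[0,0,0,-1,0,0,0],[0,0,0,0,0,0,0],[0,0,0,0,0,0,0]]])

```text
time: 6.92
ee_pos: [0.4755, -0.2117, 0.2768]
tcp_rot: [[-0.999, 0.052, 0.003], [0.052, 0.999, -0.001], [-0.003, -0.001, -1.0]]
ft_force: [0.6, -1.0, 0.3]
opening: 0.005
finger_force: 0.0
```

```bash
python3 - <<'E'
from h import *
s=monitor.get_state();R=np.array(s['tcp_rot']);p=np.array(s['ee_pos'])
print(p,(R.T@(np.array([.560,-.206,.27])-p)/.025).round(2),s['joint_pos'])
f=grab('top','t2.png');i=f['image'];h=cv2.cvtColor(i,40)
m=((h[...,0]<8)|(h[...,0]>172))&(h[...,1]>150)&(h[...,2]>110);w=m[225:262,330:400];y,x=np.nonzero(w);print(x.min()+330,x.max()+330,y.min()+225,y.max()+225)
cv2.imwrite('pics/t2c.png',cv2.resize(i[180:300,295:445],None,fx=4,fy=4,interpolation=2))
E
```

```text
[ 0.47548033 -0.21170946  0.27676869] [-3.36  0.4   0.28] [-18.20349389   1.32230844  38.49054563  98.77704244  -0.86409975
  79.99188313 107.4522188 ]
359 382 234 258
```

View pics/t2c.png

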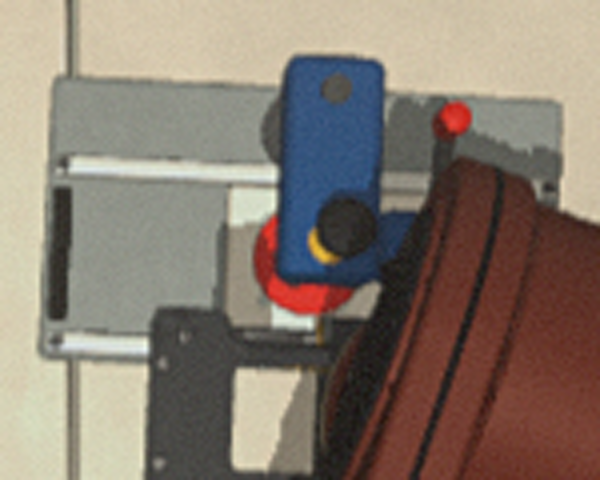

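Emit:
move_arm(steps=[[[0,-0.8,0.1,0,0,0,0],[0,-0.8,0.1,0,0,0,0],[0,-0.8,0.1,0,0,0,0],[0,-0.6,0.1,0,0,0,0],[0,-0.3,0,0,0,0,0],[0,0,0,0,0,0,0],[0,0,0,0,0,0,0],[0,0,0,0,0,0,0]]])

```text
time: 7.63
ee_pos: [0.5566, -0.2057, 0.2748]
tcp_rot: [[-0.999, 0.052, -0.001], [0.052, 0.999, -0.0], [0.001, -0.0, -1.0]]
ft_force: [-0.5, 0.5, -0.2]
opening: 0.003
finger_force: 0.0
```

```bash
python3 - <<'E'
from h import *
s=monitor.get_state();R=np.array(s['tcp_rot']);p=np.array(s['ee_pos'])
print(p,(R.T@(np.array([.560,-.206,.242])-p)/.025).round(2),s['ft_force'])
f=grab('side','s2.png')
cv2.imwrite('pics/s2c.png',cv2.resize(f['image'][120:320,225:425],None,fx=3,fy=3,interpolation=2))
E
```

```text
[ 0.5566269  -0.20570503  0.27484625] [-0.14 -0.    1.31] [-0.532589    0.45648949 -0.21266315]
```

View pics/s2c.png

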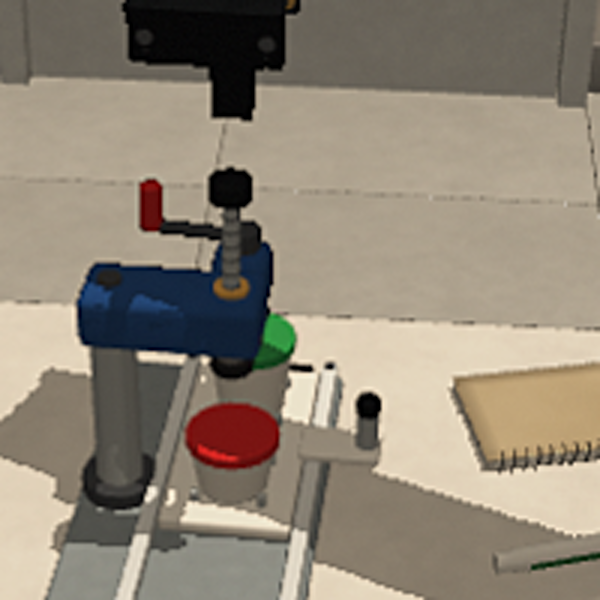

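```bash
python3 - <<'E'
from h import *
f=cams.grab_frame('side')
i=cv2.imread('pics/s2.png');h=cv2.cvtColor(i,40)
m=(((h[...,0]<8)|(h[...,0]>172))&(h[...,1]>150)).astype(np.uint8)
n,l,st,c=cv2.connectedComponentsWithStats(m[240:300,270:340]);print(st,c+[270,240])
print(proj(f,[.56,-.206,.112]))
for z in(.058,.062,.066,.07):print(z,proj(f,[.56,-.206,z]),onz(f,302.7,263.3,z))
E
```

```text
[[   0    0   70   60 3654]
 [  17   14   31   22  546]] [[304.86590038 270.17788725]
 [302.05128205 264.96336996]]
[301.90083689 239.63581642]
0.058 [302.14823056 264.02017244] [ 0.55920917 -0.20817124  0.058     ]
0.062 [302.13024756 262.26202187] [ 0.55870088 -0.20308077  0.062     ]
0.066 [302.1122102 260.4963304] [ 0.55819259 -0.19799029  0.066     ]
0.07 [302.09411837 258.72305816] [ 0.5576843  -0.19289982  0.07      ]
```

Emit:
move_arm(steps=[[[0,-0.14,0,0.6,0,0,0],[0,0,0,0.4,0,0,0],[0,0,0,0.2,0,0,0],[0,0,0,0.1,0,0,0],[0,0,0,0,0,0,0]]])

```text
time: 8.15
ee_pos: [0.5607, -0.2051, 0.2421]
tcp_rot: [[-0.999, 0.051, -0.001], [0.051, 0.999, 0.0], [0.001, 0.0, -1.0]]
ft_force: [0.5, -0.2, 0.3]
opening: 0.004
finger_force: 0.0
```

Emit:
move_arm(steps=[[[0,0,0,0.15,0,0,0],[0,0,0,0.15,0,0,0],[0,0,0,0.15,0,0,0],[0,0,0,0.15,0,0,0]]])

```text
time: 8.48
ee_pos: [0.5615, -0.2053, 0.2277]
tcp_rot: [[-0.999, 0.051, 0.001], [0.051, 0.999, -0.0], [-0.001, -0.0, -1.0]]
ft_force: [0.5, -1.0, 1.2]
opening: 0.004
finger_force: 1.1
```

Emit:
move_arm(steps=[[[0,0,0,0.15,0,0,0],[0,0,0,0.15,0,0,0],[0,0,0,0.15,0,0,0],[0,0,0,0.15,0,0,0]]])

```text
time: 8.82
ee_pos: [0.5614, -0.2053, 0.2123]
tcp_rot: [[-0.999, 0.051, 0.0], [0.051, 0.999, -0.0], [-0.0, -0.0, -1.0]]
ft_force: [1.6, -0.8, 2.1]
opening: 0.007
finger_force: 1.0
```

Emit:
move_arm(steps=[[[0,0,0,0.15,0,0,0],[0,0,0,0.15,0,0,0],[0,0,0,0.1,0,0,0],[0,0,0,0,0,0,0]]])

```text
time: 9.15
ee_pos: [0.5608, -0.2049, 0.2017]
tcp_rot: [[-0.999, 0.051, -0.001], [0.051, 0.999, 0.0], [0.001, 0.0, -1.0]]
ft_force: [-0.7, 0.7, 0.8]
opening: 0.005
finger_force: 0.0
```

Emit:
move_arm(steps=[[[0,0,0,0.1,0,0,0],[0,0,0,0.1,0,0,0],[0,0,0,0,0,0,0]]])

```text
time: 9.4
ee_pos: [0.5609, -0.205, 0.1969]
tcp_rot: [[-0.999, 0.051, -0.001], [0.051, 0.999, 0.0], [0.001, 0.0, -1.0]]
ft_force: [-0.7, 0.4, -0.4]
opening: 0.002
finger_force: 0.0
```

```bash
python3 - <<'E'
from h import *
s=monitor.get_state();print(s['ft_force'],s['ee_pos'])
f=grab('side','s3.png')
cv2.imwrite('pics/s3c.png',cv2.resize(f['image'][160:300,245:385],None,fx=4,fy=4,interpolation=2))
E
```

```text
[-0.65021305  0.40924259 -0.39030694] [ 0.56093958 -0.20496266  0.19693684]
```

View pics/s3c.png

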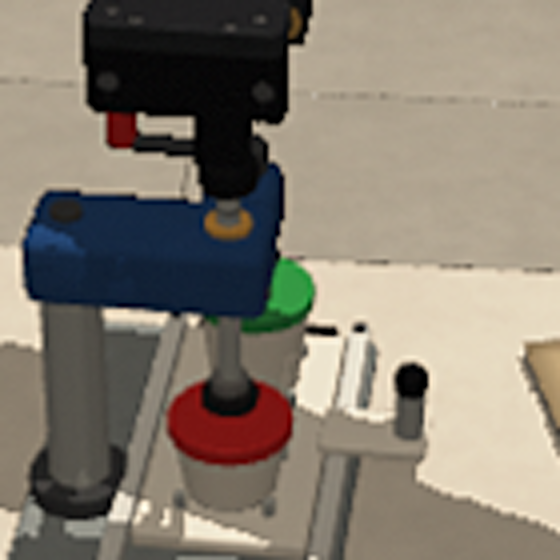

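Emit:
move_arm(steps=[[[0,0,0,0.04,0,0,0],[0,0,0,0.04,0,0,0],[0,0,0,0.04,0,0,0]]])

```text
time: 9.7
ee_pos: [0.5612, -0.2051, 0.1946]
tcp_rot: [[-0.999, 0.051, -0.0], [0.051, 0.999, 0.0], [0.0, 0.0, -1.0]]
ft_force: [-0.4, 0.7, 2.0]
opening: 0.002
finger_force: 0.9
```

Emit:
move_arm(steps=[[[0,0,0,0.04,0,0,0],[0,0,0,0.04,0,0,0]]])

```text
time: 9.87
ee_pos: [0.5612, -0.2051, 0.1925]
tcp_rot: [[-0.999, 0.051, -0.0], [0.051, 0.999, 0.0], [0.0, 0.0, -1.0]]
ft_force: [-0.7, 0.8, 1.6]
opening: 0.003
finger_force: 0.9
```

Emit:
move_arm(steps=[[[0,0,0,0.04,0,0,0],[0,0,0,0.0,0,0,0]]])

```text
time: 10.03
ee_pos: [0.5612, -0.2051, 0.1913]
tcp_rot: [[-0.999, 0.051, -0.0], [0.051, 0.999, -0.0], [0.0, -0.0, -1.0]]
ft_force: [-0.1, -0.4, 0.2]
opening: 0.0
finger_force: 0.0
```

Emit:
move_arm(steps=[[[0,0,0,0.04,0,0,0],[0,0,0,0.04,0,0,0]]])

```text
time: 10.2
ee_pos: [0.5613, -0.2052, 0.1897]
tcp_rot: [[-0.999, 0.051, 0.0], [0.051, 0.999, -0.0], [-0.0, -0.0, -1.0]]
ft_force: [-1.7, 0.5, 4.4]
opening: 0.009
finger_force: 1.9
```

Emit:
move_arm(steps=[[[0,0,0,0.04,0,0,0]]])

```text
time: 10.28
ee_pos: [0.5613, -0.2052, 0.1888]
tcp_rot: [[-0.999, 0.051, 0.0], [0.051, 0.999, 0.0], [-0.0, 0.0, -1.0]]
ft_force: [-2.6, 1.3, 6.2]
opening: 0.003
finger_force: 2.8
```

Emit:
move_arm(steps=[[[0,0,0,0.04,0,0,0]]])

```text
time: 10.37
ee_pos: [0.5613, -0.2052, 0.1879]
tcp_rot: [[-0.999, 0.051, 0.0], [0.051, 0.999, 0.0], [-0.0, 0.0, -1.0]]
ft_force: [-2.4, 1.3, 7.8]
opening: 0.007
finger_force: 3.6
```

Emit:
move_arm(steps=[[[0,0,0,-0.1,0,0,0],[0,0,0,0,0,0,0],[0,0,0,0,0,0,0]]])

```text
time: 10.62
ee_pos: [0.5613, -0.2052, 0.19]
tcp_rot: [[-0.999, 0.051, 0.0], [0.051, 0.999, -0.0], [-0.0, -0.0, -1.0]]
ft_force: [-0.4, -0.1, -0.2]
opening: 0.001
finger_force: 0.0
```

Emit:
move_arm(steps=[[[0,0,0,-0.4,0,0,0],[0,0,0,-1,0,0,0],[0,0,0,-0.8,0,0,0],[0,0,0,0,0,0,0],[0,0,0,0,0,0,0]]])

```text
time: 11.03
ee_pos: [0.5619, -0.2055, 0.2466]
tcp_rot: [[-0.999, 0.051, 0.002], [0.051, 0.999, -0.0], [-0.002, -0.0, -1.0]]
ft_force: [1.0, 0.2, -0.5]
opening: 0.008
finger_force: 0.0
```

```bash
python3 - <<'E'
from h import *
s=monitor.get_state();R=np.array(s['tcp_rot']);p=np.array(s['ee_pos'])
print(p,(R.T@(np.array([.612,-.218,.25])-p)/.025).round(2))
f=grab('side','s4.png')
cv2.imwrite('pics/s4c.png',cv2.resize(f['image'][150:300,245:385],None,fx=4,fy=4,interpolation=2))
E
```

```text
[ 0.56185817 -0.20551647  0.24662132] [-2.03 -0.4  -0.13]
```

View pics/s4c.png

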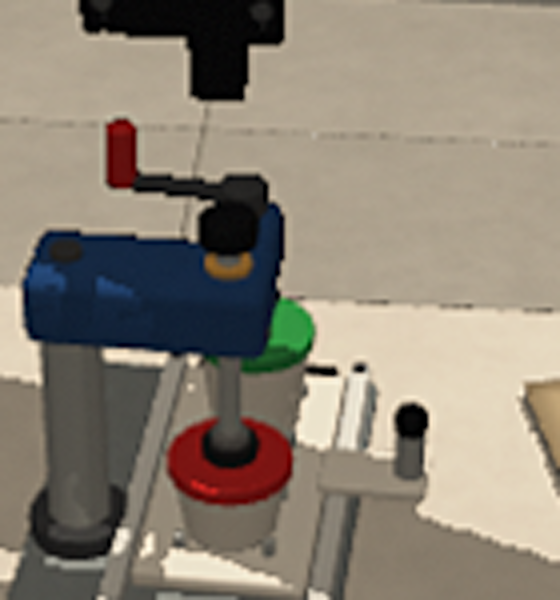

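Emit:
move_arm(steps=[[[0.4,-0.7,-0.67,0,0,0,0],[0.4,-0.7,-0.67,0,0,0,0],[0.4,-0.7,-0.68,0,0,0,0],[0.4,0,0,0,0,0,0],[0.4,0,0,0,0,0,0],[0.4,0,0,0,0,0,0],[0.4,0,0,0,0,0,0]]])

```text
time: 11.67
ee_pos: [0.6106, -0.2575, 0.2448]
tcp_rot: [[-0.999, 0.051, -0.001], [0.051, 0.999, 0.001], [0.001, 0.001, -1.0]]
ft_force: [-0.1, -0.5, 0.3]
opening: 0.378
finger_force: 0.0
```

```bash
python3 - <<'E'
from h import *
s=monitor.get_state();R=np.array(s['tcp_rot']);p=np.array(s['ee_pos'])
print(p,(R.T@(np.array([.6115,-.2585,.18])-p)/.025).round(2),s['opening'])
f=grab('side','s5.png')
cv2.imwrite('pics/s5c.png',cv2.resize(f['image'][130:280,225:365],None,fx=4,fy=4,interpolation=2))
E
```

```text
[ 0.61057707 -0.25747228  0.24475392] [-0.04 -0.04  2.59] 0.3779398654550397
```

View pics/s5c.png

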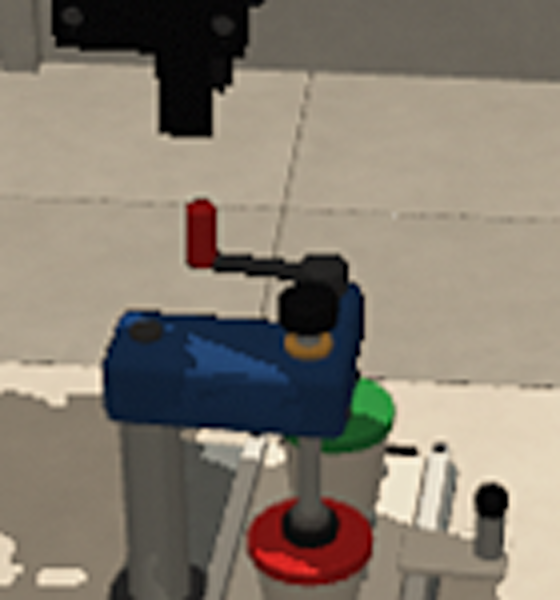

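Emit:
move_arm(steps=[[[0.4,-0.04,-0.04,0.8,0,0,0],[0.4,0,0,0.8,0,0,0],[0.4,0,0,0.5,0,0,0],[0.4,0,0,0.4,0,0,0],[0.4,0,0,0.05,0,0,0],[0.4,0,0,0,0,0,0]]])

```text
time: 12.22
ee_pos: [0.6119, -0.259, 0.1812]
tcp_rot: [[-0.999, 0.051, -0.001], [0.051, 0.999, 0.0], [0.001, 0.0, -1.0]]
ft_force: [1.4, -0.0, -0.2]
opening: 0.397
finger_force: 0.0
```

Emit:
move_arm(squeeze=8, steps=[[[0.05,0,0,0,0,0,0],[0.05,0,0,0,0,0,0],[0.05,0,0,0,0,0,0],[0.05,0,0,0,0,0,0]]])

```text
time: 12.55
ee_pos: [0.6124, -0.2593, 0.182]
tcp_rot: [[-0.999, 0.051, 0.001], [0.051, 0.999, -0.0], [-0.001, 0.0, -1.0]]
ft_force: [0.2, 2.4, 2.0]
opening: 0.181
finger_force: 0.8
```

Emit:
move_arm(steps=[[[0.05,0,0,0,0,0,0],[0.05,0.053,-0.302,0,0,0,0],[0.05,0.095,-0.292,0,0,0,0],[0.05,0.135,-0.276,0,0,0,0],[0.05,0.172,-0.255,0,0,0,0],[0.05,0,0,0,0,0,0]]])

```text
time: 13.05
ee_pos: [0.5975, -0.2895, 0.1815]
tcp_rot: [[-0.999, 0.054, -0.001], [0.054, 0.999, -0.001], [0.0, -0.001, -1.0]]
ft_force: [1.0, -1.0, 1.6]
opening: 0.167
finger_force: 8.0
```

Emit:
move_arm(steps=[[[0.05,0.205,-0.228,0,0,0,0],[0.05,0.235,-0.197,0,0,0,0],[0.05,0.26,-0.163,0,0,0,0],[0.05,0.28,-0.125,0,0,0,0],[0.05,0,0,0,0,0,0]]])

```text
time: 13.47
ee_pos: [0.5715, -0.3039, 0.1812]
tcp_rot: [[-0.999, 0.053, -0.002], [0.053, 0.999, 0.001], [0.002, 0.001, -1.0]]
ft_force: [-1.3, 2.4, 2.4]
opening: 0.168
finger_force: 8.0
```

Emit:
move_arm(steps=[[[0.05,0.295,-0.085,0,0,0,0],[0.05,0.304,-0.043,0,0,0,0],[0.05,0.23,0,0,0,0,0],[0.05,0,0,0,0,0,0],[0.05,0,0,0,0,0,0]]])

```text
time: 13.88
ee_pos: [0.5534, -0.3046, 0.1814]
tcp_rot: [[-0.999, 0.05, 0.002], [0.05, 0.999, 0.001], [-0.002, 0.001, -1.0]]
ft_force: [3.9, 4.6, 1.7]
opening: 0.167
finger_force: 8.0
```

```bash
python3 - <<'E'
from h import *
s=monitor.get_state();print(s['ee_pos'],s['ft_force'])
E
```

```text
[ 0.5534103 -0.3045604  0.1814445] [3.94113909 4.61280914 1.71010662]
```

Push slightly on to confirm the hard stop, then release and rise.

Emit:
move_arm(steps=[[[0.05,0.08,0,0,0,0,0],[0.05,0,0,0,0,0,0],[0.05,0,0,0,0,0,0]]])

```text
time: 14.13
ee_pos: [0.5525, -0.3045, 0.1815]
tcp_rot: [[-0.999, 0.049, 0.003], [0.049, 0.999, 0.0], [-0.003, 0.0, -1.0]]
ft_force: [9.7, 2.7, -1.2]
opening: 0.171
finger_force: 8.0
```

Emit:
move_arm(steps=[[[0.4,0,0,0,0,0,0],[0.4,0,0,0,0,0,0],[0.4,0,0,0,0,0,0],[0.4,0,0,0,0,0,0],[0.4,0,0,-0.3,0,0,0],[0.4,0,0,-1,0,0,0],[0.4,0,0,-1,0,0,0],[0.4,0,0,-1,0,0,0]]])

```text
time: 14.8
ee_pos: [0.5505, -0.3057, 0.2652]
tcp_rot: [[-0.999, 0.052, -0.001], [0.052, 0.999, -0.0], [0.001, -0.0, -1.0]]
ft_force: [0.1, -0.3, -0.0]
opening: 0.397
finger_force: 0.0
```

Emit:
move_arm(steps=[[[0.4,1,0,-0.5,0,0,0],[0.4,1,0,0,0,0,0],[0.4,1,0,0,0,0,0],[0.4,0.5,0,0,0,0,0],[0.4,0,0,0,0,0,0],[0.4,0,0,0,0,0,0]]])

```text
time: 15.3
ee_pos: [0.4635, -0.3011, 0.2772]
tcp_rot: [[-0.999, 0.052, 0.002], [0.052, 0.999, 0.0], [-0.002, 0.001, -1.0]]
ft_force: [0.8, 0.1, -0.2]
opening: 0.402
finger_force: 0.0
```

```bash
python3 - <<'E'
from h import *
fs=[grab(n,n+'f.png') for n in('top','side')];q=[]
for f,roi in zip(fs,((200,260,380,450),(150,230,225,365))):
    a,b,c,d=roi;h=cv2.cvtColor(f['image'],40)[a:b,c:d]
    m=(((h[...,0]<8)|(h[...,0]>172))&(h[...,1]>150)&(h[...,2]>70)).astype(np.uint8)
    n,l,st,ce=cv2.connectedComponentsWithStats(m)
    for s_,c_ in zip(st[1:],ce[1:]):
        if s_[4]>15: print(s_+[c,a,0,0,0],(c_+[c,a]).round(1))
    print([proj(f,X).round(1) for X in([.5548,-.3057,.198],[.5548,-.3057,.187],[.612,-.257,.187],[.56,-.206,.06])])
print(monitor.get_state()['ee_pos'])
E
```

```text
[430 238  10   8  63] [434.3 241.5]
[array([436.3, 241.1]), array([435.1, 241.6]), array([407.2, 209.7]), array([372.4, 244.4])]
[307 169   7  15  96] [309.9 175.6]
[array([309.7, 168.5]), array([309.7, 173.8]), array([274.7, 186.3]), array([302.1, 263.1])]
[ 0.46445994 -0.3006665   0.27655488]
```

```bash
python3 -c "
from h import *
print(ticket.finish_job())"
```

```text
the job is handed in; nothing more can be done
None
```

I handed the job in; no verdict came back. The carriage was pushed right until the force showed its end stop. The foot was lowered onto the red lid with about 8 N at the cap, and the clamp lever was swung right to its hard stop, confirmed in both camera views. I did not re-check the tubs or the card pack after clamping.

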